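# Close a double-lidded pot, then lift its outer lid alone

## Robot

A 7-joint arm with a two-finger parallel gripper is mounted at the origin on a cart in front of the work surface, level with it; the furniture and walls round the work are solid. World frame = base frame: x ahead of the robot, y to its left, z up, the work surface at z = 0. Lengths are in mm, angles in rad, forces in N, time in s.
With the tool pointing down it reaches from about 400 to 850 mm from the base axis. Payload 10.4 kg.
Tool frame: the origin (TCP) lies at the very end of the fingers, on their centre line; the grasp point (between the pads) lies 19 mm behind it; z points along the fingers, y is the line along which they close (so a half turn about z gives the same grasp; the last joint's range is limited). The gripper opens to 87 mm and grips with 3 to 60 N. Pads are 19 mm wide; open, the fingers measure 117 mm over their backs; the gripper's body (75 mm by 190 mm) begins 51 mm behind the grasp point.
Start: joints at [-1.204, 0.332, -0.065, 1.46, 0.022, 1.35, -0.088], TCP at [237.491, 578.144, 222.576] pointing down, gripper open.
Joint ranges: [-2.6, 2.6], [-0.5, 2.12], [-1.47, 1.34], [0.16, 2.42], [-1.27, 4.41], [0.06, 2.06], [-2.6, 2.6]. Speed limits (rad/s): [2.22, 2.22, 2.79, 2.79, 3.14, 3.14, 3.14].

## Interface

Orientations are given as a unit quaternion [w, x, y, z].
In Python, from bench import monitor, cams, manip gives the robot as it stands.
- The arm moves only by the shell command python3 -m handwheel 'ROWS' [OPENING] [FORCE]. ROWS is JSON, a list of rows, each a list of 6 numbers: the shift along the tool's x, y, z in mm, then the turn, a rotation vector about the tool's x, y, z in degrees. In form: [[x, y, z, wx, wy, wz], ...]. A call has 1 to 10 rows; each row is the pose to reach, as a shift and turn from the pose commanded when the call began, along the tool's axes at that moment; what a row does not reach only later rows make up. A row lasts 1/10 s, in which the tool goes at most 50 mm and 8.59 degrees, less where a joint would pass 70% of its speed; a pose out of reach is approached as far as the arm can. A call with a gripper value outside its range is refused whole. OPENING is the finger opening in mm, from 0 to 87, set as the call begins (- or left out, the last holds). The fingers move at their own pace and stop on an object; FORCE is the grip in N (left out, the last holds). Time passes only in rows, so rows that repeat a pose let the fingers close. It gives the time, the measured TCP pose, the force, the opening and the grip force at its end, in the units of the state.
- monitor.read_state(): the state, without advancing time (a new reading comes with each control period).
- cams.read_camera(name): name is "scene" or "top" or "wrist"; returns the picture (400x640x3 uint8, blue, green, red); there is no depth.
- cams.camera_info(name): a dict with "fx", "fy", "cx", "cy" (pixels), "R" (3x3) and "t" (3): a world point X has camera coordinates R X + t; the wrist camera has in their place "mount" (4x4, takes a point from camera to tool coordinates, whose origin is the TCP and whose axes are the flange's). Camera axes: x right, y down, z forward; pixel columns grow to the right and rows downward; lengths in mm; the calibration is good to about 2 mm. A picture is of the moment at which its call begins: read the wrist's pose just before it. camera_info takes no time and is no camera call.
- manip.sign_off(): hands the job in; it is judged then, once.
The state is a dict: "time_s": time; "joint_positions": joint angles; "qd": joint speeds; "tau": joint torques, N m; "tcp_pos": TCP position; "tcp_rot": TCP orientation; "contact_force": force on the tool from outside, world axes, zero at the start; "wrist_torque": the same for the moment, N m; "opening": finger opening in mm; "finger_force": force on a finger pad.
Only numpy, scipy, OpenCV 4.12 (cv2) and the standard library are available. Lean on these libraries where they do the work, as an engineer would, in place of code of your own. Each camera call takes 0.05 s, during which the arm holds its last target. There are 200 camera calls.

## Task

Raise the small keeper lever that lies across the open pot until it stands upright and leave it up. Then take the two nested lids together by the inner lid's stem, lower them onto the pot without dropping them until the inner lid sits fully home on the rim, let go, and take the outer lid by its collar and lift it alone, level, with the inner lid left sitting undisturbed. Finish while still holding the outer lid up, still and well clear above the top of the stem, and leave the other things on the bench alone.

Things in the scene. Friction and masses are not known exactly. Their poses are not given: they have to be found in the camera images.
- stand: a round open steel pot (outside diameter 88 mm, inside 82 mm, rim 64 mm above the bench) on a dark base plate 170x112x8 mm, all fixed to the bench. Origin: on the bench, under the pot's axis. Its z axis points up; its own +x axis points from the pot to the post at the edge of the base plate that carries the lever. The post stands between 83 and 101 mm from the pot's axis and is 100 mm high
- mouth (a point): the centre of the pot's mouth, at the level of its rim
- lever (a joint): angle of the small keeper lever on the head of the post. 0: lying level across the mouth, 26 mm above the rim, in the way of the lids; it grows as the lever is raised, 1.57 is upright, the stop is at 1.75. The hinge is stiff (about 0.07 N m): the lever stays where it is left
- lever_knob (a point): the centre of the round knob (ball, 18 mm diameter) at the lever's free end. The ball swings on a radius of 85 mm about lever_pivot; the lever itself is a bar 9 mm wide and 8 mm thick
- lever_pivot (a point): the lever's hinge, at the head of the post, 90 mm above the bench and 90 mm from the pot's axis along the stand's +x; the hinge axis is the stand's y axis
- inner_lid: the inner lid, 0.18 kg: a steel plug (75 mm diameter, 14 mm deep, 68 mm at its foot), a flange above it (87 mm diameter, z 14 to 18 mm) that rests on the pot's rim, and a central round stem (14 mm diameter, top at z 75 mm). Origin: centre of the plug's underside, z up the stem. Starts on the bench, under the outer lid; seated, its origin is 50 mm above the bench, with 3.5 mm of play all round
- outer_lid: the outer lid, 0.13 kg: an aluminium disc (100 mm diameter, 3 mm thick), a skirt 9 mm down (95 mm inside), a central collar (36 mm diameter, top at z 25 mm) with a 19 mm hole. Origin: centre of the disc's underside, resting loose on the flange, 18 mm above the inner lid's origin. The stem stands 32 mm out of the collar: lifting by the stem brings both lids, by the collar the outer one alone
- coupling_mid: a dark iron pipe coupling, 44 mm across, 41 mm high, standing between pot and lids; bystander, leave alone; origin under its centre
- cap_back: a domed grey pipe cap, 73 mm across, 38 mm high, at the back of the bench; bystander, not one of the two lids, leave alone
- compound_tin: a round tin with a brush cap, 66 mm across, 88 mm high, at the left; bystander, leave alone
- junction_box: an octagonal grey junction box, 65 mm across, 38 mm high, at the right; bystander, leave alone
- carton: a small carton, 76x53x62 mm, at the far left; bystander, leave alone
- nipple_lying: a short dark pipe nipple lying down, 95 mm long, 34 mm thick, at the left front; bystander, leave alone

How it is judged:
By the outcome, as a careful person would: the job done as asked, in the order asked, and still so for the second after the job is handed in, while the arm keeps its last pose, push and grip.
It also fails if it takes over 72 s, if anything falls off the work surface, if the arm or the gripper's body presses on something with over 40 N, if the wrist force passes 120 N, or if a joint passes its speed limit or range.

## Working session

There is one attempt and no reset: what is moved stays moved. The work goes in short steps, Python scripts to look and compute and a shell command to move; the robot and the scene stay as the last step left them, time stands still between calls to the robot, and variables do not carry over. Pictures are saved under pics/ and viewed, at most 10 in all, crops included, and the job is handed in when it is done.

```bash
ls; mkdir -p pics; python3 - <<'E'
from bench import monitor,cams
import cv2,json
print(monitor.read_state())
for n in("scene","top"):
    cv2.imwrite(f"pics/{n}0.png",cams.read_camera(n)); print(n,cams.camera_info(n))
print(cams.camera_info("wrist"))
E
```

```text
pics
{'time_s': 0.0, 'joint_positions': array([-1.20357209,  0.33286438, -0.06470046,  1.46090421,  0.02161113,
        1.34990468, -0.08849881]), 'qd': array([ 6.79626105e-04,  2.04694869e-04, -1.80579197e-04, -5.51131390e-05,
       -9.03226488e-04, -7.10351257e-04, -1.52009300e-03]), 'tau': array([ 5.45349894e-05, -6.23260403e+01,  2.44405540e-02, -3.89909291e+01,
       -6.14934275e-02,  3.95374058e-02,  1.28251563e-04]), 'tcp_pos': array([237.38264348, 577.76209664, 221.7763374 ]), 'tcp_rot': array([-9.75545667e-05,  1.93668361e-01,  9.81066810e-01, -6.85455402e-04]), 'contact_force': array([-0.99912588,  0.05769761, -0.07622762]), 'wrist_torque': array([ 0.00327919, -0.0543153 , -0.04086789]), 'finger_force': 0.0, 'opening': 87.52612806102657}
scene {'fx': 515.1446367432303, 'fy': 515.1446367432303, 'cx': 324.3746124088028, 'cy': 205.4213532800211, 'R': array([[ 0.50732729, -0.86173963,  0.00488079],
       [-0.39058386, -0.23498756, -0.89007028],
       [ 0.76815576,  0.44965058, -0.45579719]]), 't': array([-249.86592543,  280.21373842, 1094.40630628])}
top {'fx': 475.5586777114714, 'fy': 475.5586777114714, 'cx': 325.478783537411, 'cy': 197.18922087202822, 'R': array([[ 0.02542232, -0.99962262,  0.01040767],
       [-0.98240841, -0.02690856, -0.18479622],
       [ 0.18500654, -0.00552664, -0.98272175]]), 't': array([  30.61334055,  515.22766052, 1454.59849927])}
{'fx': 324.2863005100213, 'fy': 324.2863005100213, 'cx': 319.21119031393107, 'cy': 201.11890618090374, 'mount': array([[-1.33462592e-03, -9.64029657e-01, -2.65791346e-01,
         7.40000944e+01],
       [ 9.99999078e-01, -1.22004740e-03, -5.96192509e-04,
        -8.98116290e-01],
       [ 2.50469219e-04, -2.65791897e-01,  9.64030396e-01,
        -1.61350214e+02],
       [ 0.00000000e+00,  0.00000000e+00,  0.00000000e+00,
         1.00000000e+00]])}
```

View pics/top0.png

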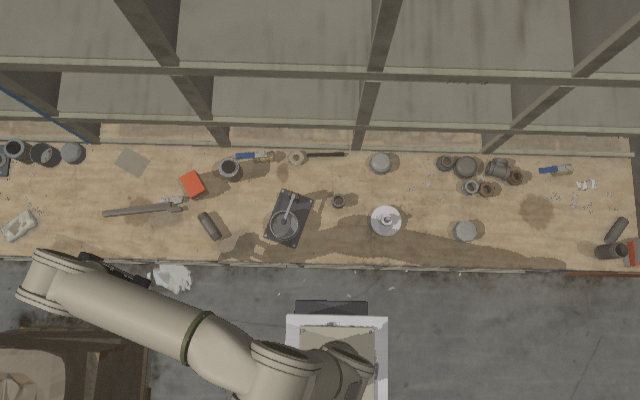

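View pics/scene0.png

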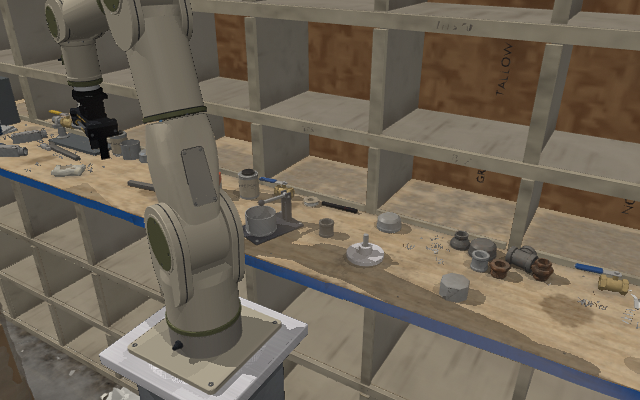

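The top view shows the pot at about (283,224), the lever post towards (293,195), the lids at (386,220) and the coupling at (338,200). I'll enlarge the crops for accuracy.

```bash
python3 - <<'E'
import cv2,numpy as np
t=cv2.imread("pics/top0.png");s=cv2.imread("pics/scene0.png")
a=cv2.resize(t[180:255,255:415],(800,375),interpolation=cv2.INTER_CUBIC)
cv2.imwrite("pics/c1.png",a)
b=cv2.resize(s[170:280,235:395],(800,550),interpolation=cv2.INTER_CUBIC)
cv2.imwrite("pics/c2.png",b)
E
```

```text
(no output)
```

View pics/c1.png

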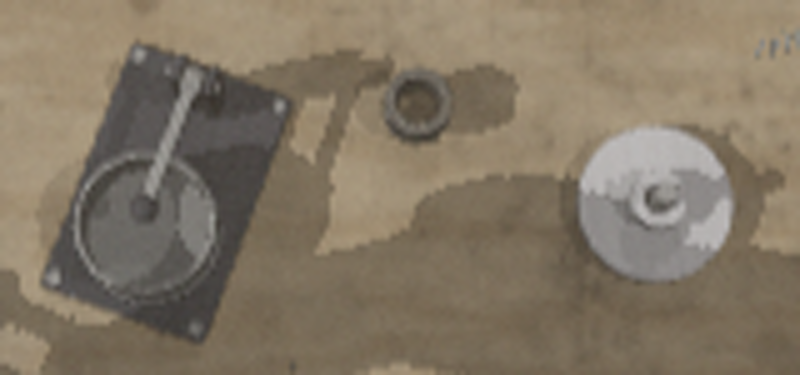

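View pics/c2.png

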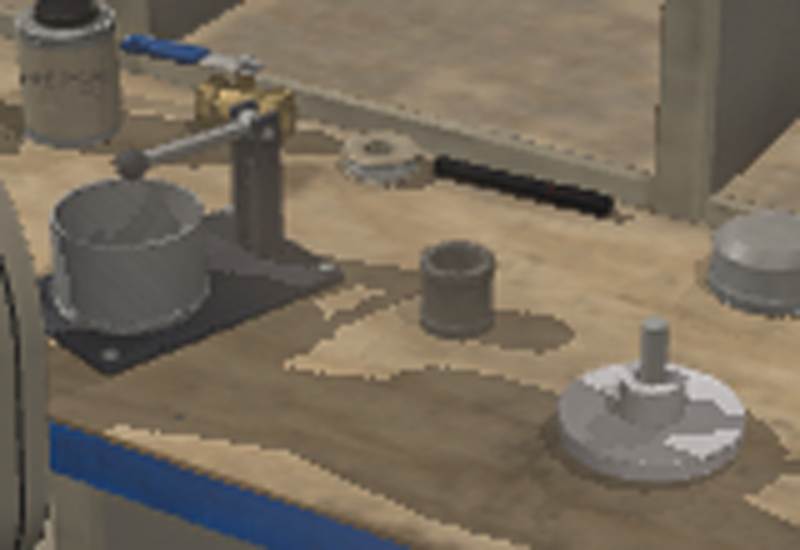

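Top crop (5x): knob (146,208), pivot (193,82), rim centre (146,227), plate corners (138,44),(293,100),(200,342),(42,285), lid disc centre (656,204), stem top (661,195). Scene crop: knob (132,163), stem top (655,323), disc (652,418).

```bash
cat > h.py <<'E'
import numpy as np
from bench import monitor,cams
from scipy.spatial.transform import Rotation as Ro
def proj(n,X):
    c=cams.camera_info(n);p=c["R"]@np.array(X)+c["t"]
    return np.array([c["fx"]*p[0]/p[2]+c["cx"],c["fy"]*p[1]/p[2]+c["cy"]])
def back(n,uv,z):
    c=cams.camera_info(n);d=c["R"].T@[(uv[0]-c["cx"])/c["fx"],(uv[1]-c["cy"])/c["fy"],1];o=-c["R"].T@c["t"]
    return o+d*(z-o[2])/d[2]
def tool():
    s=monitor.read_state();q=np.array(s["tcp_rot"]);return s["tcp_pos"],Ro.from_quat(q[[1,2,3,0]])
def rows(target,Rt=None):
    """shift and turn (deg) in current tool axes to reach target"""
    p,R=tool();d=R.inv().apply(np.array(target)-p)
    w=(R.inv()*Rt).as_rotvec(degrees=True) if Rt is not None else np.zeros(3)
    return np.round(np.r_[d,w],1)
def down(yaw): # tool z down, tool x at world yaw
    return Ro.from_euler('z',yaw)*Ro.from_euler('x',np.pi)
E
python3 - <<'E'
from h import *
t=lambda u,v:((u+.5)/5-.5+255,(v+.5)/5-.5+180)
s=lambda u,v:((u+.5)/5-.5+235,(v+.5)/5-.5+170)
T={'knob':(t(146,208),90),'piv':(t(193,82),90),'rim':(t(146,227),64),'c1':(t(138,44),8),'c2':(t(293,100),8),'c3':(t(200,342),8),'c4':(t(42,285),8),'disc':(t(656,204),20),'stem':(t(661,195),75),'coup':(t(418,103),41)}
for k,(uv,z) in T.items(): print('top',k,back('top',uv,z).round(1))
for k,uv,z in [('knob',s(132,163),90),('piv',s(248,122),90),('rim',s(130,225),64),('stem',s(655,323),75),('disc',s(652,418),20),('coup',s(458,255),41)]: print('scene',k,back('scene',uv,z).round(1))
for y in (238,): pass
E
```

```text
top knob [428.7 169.1  90. ]
top piv [507.3 143.5  90. ]
top rim [420.3 170.7  64. ]
top c1 [547.  185.4   8. ]
top c2 [512.7  83.6   8. ]
top c3 [354.8 137.9   8. ]
top c4 [388.4 240.    8. ]
top disc [ 449.4 -150.5   20. ]
top stem [ 447.2 -146.1   75. ]
top coup [506.9   3.6  41. ]
scene knob [431.4 173.4  90. ]
scene piv [509.5 147.3  90. ]
scene rim [409.2 159.8  64. ]
scene stem [ 446.3 -150.8   75. ]
scene disc [ 442.3 -153.6   20. ]
scene coup [510.3   4.7  41. ]
```

```bash
python3 - <<'E'
from h import *
print(rows([430,172,200],down(np.pi-.33)))
E
```

```text
[-3.324e+02 -3.021e+02  2.220e+01 -1.000e-01  0.000e+00 -3.400e+00]
```

```bash
python3 -m handwheel '[[-20,-18,1,0,0,0],[-55,-50,3,0,0,0],[-95,-86,6,0,0,-1],[-140,-127,9,0,0,-1],[-185,-168,12,0,0,-2],[-230,-209,15,0,0,-2],[-270,-245,18,0,0,-3],[-305,-277,20,0,0,-3.4],[-325,-296,22,0,0,-3.4],[-332.4,-302.1,22.2,0,0,-3.4]]' 87 10 && python3 -m handwheel '[[0,0,0,0,0,0],[0,0,0,0,0,0],[0,0,0,0,0,0]]'; python3 - <<'E'
from h import *
import cv2
print(tool()[0], tool()[1].as_euler('zyx',degrees=True))
im=cams.read_camera("wrist");cv2.imwrite("pics/w1.png",im)
E
```

```text
time_s: 1.1
tcp_pos: [431.2, 168.0, 200.1]
tcp_rot: [-0.0, 0.167, 0.986, -0.0]
contact_force: [-0.6, 1.1, 0.4]
opening: 87.3
finger_force: 0.0
time_s: 1.4
tcp_pos: [429.6, 173.5, 200.2]
tcp_rot: [-0.0, 0.164, 0.987, 0.0]
contact_force: [0.5, 0.0, 0.2]
opening: 87.1
finger_force: 0.0
[429.59242203 173.54697116 200.22432947] [-1.61168501e+02 -2.08492249e-02 -1.79990896e+02]
```

View pics/w1.png

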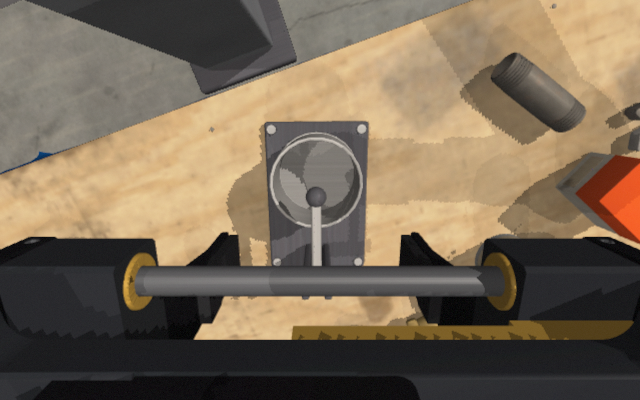

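The wrist picture shows the knob at (316,197), the rim circle spanning x 270–361, y 133–227, and the bar running straight down the image, so the tool's yaw matches the lever.

```bash
cat >> h.py <<'E'
def wback(uv,z):
    c=cams.camera_info("wrist");M=c["mount"];p,R=tool()
    d=R.apply(M[:3,:3]@[(uv[0]-c["cx"])/c["fx"],(uv[1]-c["cy"])/c["fy"],1]);o=p+R.apply(M[:3,3])
    return o+d*(z-o[2])/d[2]
E
python3 - <<'E'
from h import *
for n,uv,z in [('knob',(316,197),90),('bar',(316,262),90),('rimL',(270,180),64),('rimR',(361,180),64),('rimT',(315,133),64),('rimB',(315,227),64),('boltL',(271,129),8),('boltR',(362,129),8),('bBL',(277,262),8),('bBR',(358,262),8)]: print(n,wback(uv,z).round(1))
E
```

```text
knob [425.6 171.   90. ]
bar [483.8 150.9  90. ]
rimL [402.5 133.2  64. ]
rimR [430.1 213.7  64. ]
rimT [375.4 187.1  64. ]
rimB [460.2 157.8  64. ]
boltL [359.3 142.3   8. ]
boltR [390.7 234.1   8. ]
bBL [506.4  93.1   8. ]
bBR [537.6 184.5   8. ]
```

```bash
python3 - <<'E'
from h import *
print(rows([427,171.2,73],down(np.pi-.332)))
E
```

```text
[  1.6  -3.1 127.2  -0.   -0.    0.2]
```

```bash
python3 -m handwheel '[[1,-2,20,0,0,0],[1.6,-3,50,0,0,0],[1.6,-3,80,0,0,0],[1.6,-3,105,0,0,0],[1.6,-3,120,0,0,0],[1.6,-3,126,0,0,0],[1.6,-3,126,0,0,0],[1.6,-3,126,0,0,0]]' 60 10 && python3 -m handwheel '[[0,0,0,0,0,0],[0,0,0,0,0,0],[0,0,0,0,0,0],[0,0,0,0,0,0],[0,0,0,0,0,0],[0,0,0,0,0,0],[0,0,0,0,0,0],[0,0,0,0,0,0]]' 0 12; python3 - <<'E'
from h import *
import cv2
print(tool()[0]); s=monitor.read_state();print(s["wrist_torque"])
E
```

```text
time_s: 2.25
tcp_pos: [428.0, 170.7, 75.1]
tcp_rot: [0.0, 0.164, 0.986, 0.0]
contact_force: [-0.0, 0.1, 0.4]
opening: 60.4
finger_force: 0.0
time_s: 3.05
tcp_pos: [427.9, 170.6, 74.5]
tcp_rot: [0.0, 0.164, 0.986, 0.0]
contact_force: [0.8, 2.9, -0.2]
opening: 16.6
finger_force: 12.0
[427.85089359 170.61697402  74.46495776]
[ 0.64164097 -0.18360316  0.03915304]
```

```bash
python3 -m handwheel '[[-0.3,0,-6,0,0,0],[-0.8,0,-11.8,0,0,0],[-2,0,-18.4,0,0,0],[-3.7,0,-24.9,0,0,0],[-6,0,-31.3,0,0,0],[-8.6,0,-37.3,0,0,0],[-11.7,0,-43.1,0,0,0],[-15.4,0,-48.8,0,0,0],[-19.4,0,-54,0,0,0],[-23.9,0,-59,0,0,0]]' && python3 -m handwheel '[[-4.7,0,-4.6,0,0,0],[-9.9,0,-8.9,0,0,0],[-15.4,0,-12.7,0,0,0],[-21.2,0,-16.1,0,0,0],[-27.2,0,-19,0,0,0],[-33.4,0,-21.4,0,0,0],[-40,0,-23.4,0,0,0],[-46.3,0,-24.7,0,0,0],[-53.6,0,-25.6,0,0,0],[-61.1,0,-26,0,0,0]]' && python3 -m handwheel '[[-1.5,0,0,0,0,0],[-1.5,0,0,0,0,0],[-1.5,0,0,0,0,0]]'; python3 - <<'E'
from h import *
import cv2
p,R=tool();print(p,R.inv().apply(p-[427.85,170.6,74.5]))
cv2.imwrite("pics/w2.png",cams.read_camera("wrist"))
s=cams.read_camera("scene");cv2.imwrite("pics/s2.png",cv2.resize(s[150:270,225:385],(800,600)))
E
```

```text
time_s: 4.05
tcp_pos: [450.6, 162.8, 134.0]
tcp_rot: [0.0, 0.164, 0.986, 0.001]
contact_force: [3.9, 5.6, -3.7]
opening: 16.5
finger_force: 12.0
time_s: 5.05
tcp_pos: [508.2, 143.6, 160.1]
tcp_rot: [-0.0, 0.164, 0.986, 0.001]
contact_force: [0.4, 6.2, -0.5]
opening: 16.9
finger_force: 12.0
time_s: 5.35
tcp_pos: [509.8, 143.1, 160.1]
tcp_rot: [0.0, 0.164, 0.986, 0.001]
contact_force: [1.6, 5.7, 1.1]
opening: 16.5
finger_force: 12.0
[509.76404881 143.06363755 160.07904145] [-86.44673736   0.62288827 -85.54828224]
```

View pics/s2.png

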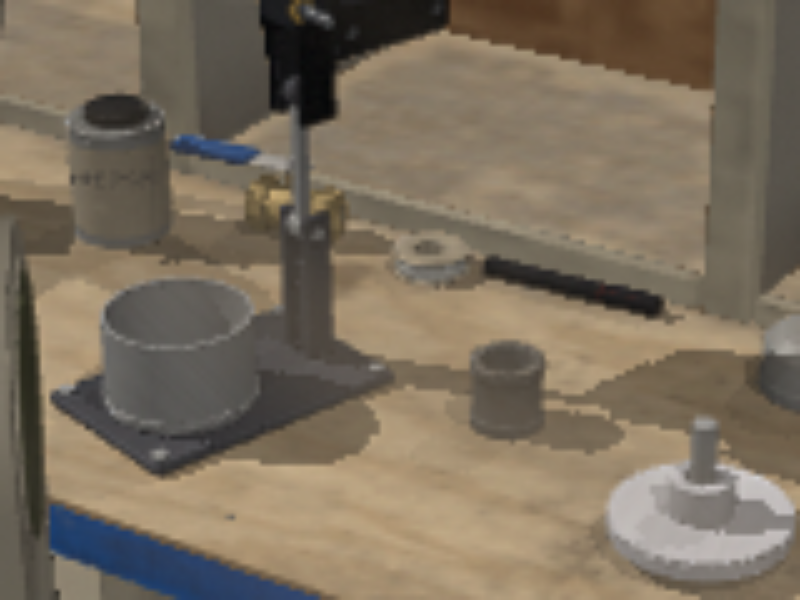

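The lever stands upright in the picture (bar from (300,222) to (300,100)). Release and go over the lids.

```bash
python3 -m handwheel '[[0,0,0,0,0,0],[0,0,0,0,0,0],[0,0,0,0,0,0],[0,0,0,0,0,0],[0,0,0,0,0,0],[0,0,-10,0,0,0],[0,0,-25,0,0,0],[0,0,-45,0,0,0],[0,0,-50,0,0,0],[0,0,-50,0,0,0]]' 60; python3 - <<'E'
from h import *
print(rows([447,-149,200],down(np.pi-.332)))
E
```

```text
time_s: 6.45
tcp_pos: [510.0, 142.1, 210.3]
tcp_rot: [0.001, 0.164, 0.986, 0.001]
contact_force: [0.9, 0.1, 0.1]
opening: 59.7
finger_force: 0.0
[-3.490e+01 -2.958e+02  9.900e+00  1.000e-01  1.000e-01  1.000e-01]
```

```bash
python3 -m handwheel '[[-2,-15,0,0,0,0],[-6,-45,0,0,0,0],[-10,-85,0,0,0,0],[-15,-125,0,0,0,0],[-20,-165,2,0,0,0],[-25,-205,4,0,0,0],[-30,-245,6,0,0,0],[-33,-275,8,0,0,0],[-35,-290,10,0,0,0],[-35,-296,10,0,0,0]]' 60 && python3 -m handwheel '[[0,0,0,0,0,0],[0,0,0,0,0,0],[0,0,0,0,0,0]]'; python3 - <<'E'
from h import *
import cv2
print(tool()[0])
im=cams.read_camera("wrist");cv2.imwrite("pics/w3.png",cv2.resize(im[110:310,190:450],(780,600),interpolation=cv2.INTER_CUBIC))
s=cams.read_camera("scene");cv2.imwrite("pics/s3.png",s)
E
```

```text
time_s: 7.45
tcp_pos: [444.8, -151.7, 198.3]
tcp_rot: [-0.001, 0.166, 0.986, -0.0]
contact_force: [-0.7, -0.0, -0.3]
opening: 60.1
finger_force: 0.0
time_s: 7.75
tcp_pos: [446.8, -148.3, 199.2]
tcp_rot: [-0.0, 0.164, 0.987, 0.0]
contact_force: [-0.0, -0.1, -0.2]
opening: 59.8
finger_force: 0.0
[ 446.75142502 -148.32085175  199.19751053]
```

View pics/w3.png

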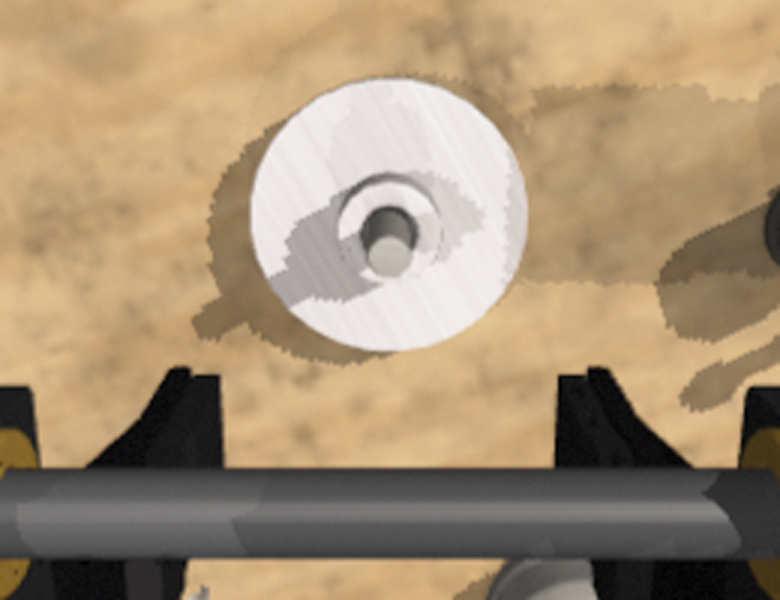

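Crop (3x from (190,110)): stem top centre (389,255), collar top centre (390,225), disc spanning x 250–528, y 77–351.

```bash
python3 - <<'E'
from h import *
w=lambda u,v:((u+.5)/3-.5+190,(v+.5)/3-.5+110)
print('stem',wback(w(389,255),75).round(1),'collar',wback(w(389.5,227),43).round(1))
for q in [(250,214),(528,214),(389,77),(389,351)]: print(wback(w(*q),20).round(1))
p=wback(w(389,255),75); print(rows([p[0],p[1],50],down(np.pi-.332)))
E
```

```text
stem [ 445.2 -148.9   75. ] collar [ 443.8 -148.3   43. ]
[ 428.  -195.5   20. ]
[ 460.2 -101.6   20. ]
[ 398.7 -133.    20. ]
[ 493.2 -165.4   20. ]
[  1.4  -0.9 149.3   0.   -0.    0.2]
```

```bash
python3 -m handwheel '[[0.5,0,15,0,0,0],[1,-0.5,45,0,0,0],[1,-0.5,80,0,0,0],[1,-0.5,110,0,0,0],[1,-0.5,132,0,0,0],[1,-0.5,145,0,0,0],[1,-0.5,150,0,0,0],[1,-0.5,151,0,0,0],[1,-0.5,151,0,0,0]]' 50 && python3 -m handwheel '[[0,0,0,0,0,0],[0,0,0,0,0,0],[0,0,0,0,0,0],[0,0,0,0,0,0],[0,0,0,0,0,0],[0,0,0,0,0,0],[0,0,0,0,0,0],[0,0,0,0,0,0]]' 0 40
```

```text
time_s: 8.75
tcp_pos: [446.1, -149.5, 49.1]
tcp_rot: [0.001, 0.164, 0.986, 0.0]
contact_force: [-0.2, 0.5, 0.3]
opening: 50.1
finger_force: 0.0
time_s: 9.55
tcp_pos: [445.3, -149.4, 48.2]
tcp_rot: [-0.0, 0.164, 0.986, 0.0]
contact_force: [0.4, 0.4, -1.8]
opening: 13.1
finger_force: 40.0
```

```bash
python3 -m handwheel '[[0,0,-2,0,0,0],[0,0,-8,0,0,0],[0,0,-18,0,0,0],[0,0,-32,0,0,0],[0,0,-48,0,0,0],[0,0,-66,0,0,0],[0,0,-84,0,0,0],[0,0,-98,0,0,0],[0,0,-107,0,0,0],[0,0,-110,0,0,0]]' - 40; python3 - <<'E'
from h import *
print(rows([421,172,158],down(np.pi-.332)))
E
```

```text
time_s: 10.55
tcp_pos: [445.9, -149.7, 159.5]
tcp_rot: [0.001, 0.165, 0.986, 0.0]
contact_force: [-0.1, -0.0, -2.0]
opening: 12.7
finger_force: 40.0
[1.280e+02 2.961e+02 1.600e+00 0.000e+00 1.000e-01 1.000e-01]
```

```bash
python3 -m handwheel '[[3,6,0,0,0,0],[8,18,0,0,0,0],[16,37,0,0,0,0],[26,60,0,0,0,0],[37,86,0,0,0,0],[49,113,0,0,0,0],[61,141,0,0,0,0],[73,169,0,0,0,0],[85,197,0,0,0,0],[96,223,0,0,0,0]]' && python3 -m handwheel '[[10,22,0,0,0,0],[18,42,0,0,0,0],[25,57,0,0,0,0],[29,68,0,0,0,0],[31,72,0,0,0,0],[32,73,0,0,0,0],[32,73,0,0,0,0],[32,73,0,0,0,0]]'; python3 - <<'E'
from h import *
import cv2
print(tool()[0],rows([421,172,158],down(np.pi-.332)))
im=cams.read_camera("wrist");cv2.imwrite("pics/w4.png",cv2.resize(im[100:300,190:450],(780,600),interpolation=cv2.INTER_CUBIC))
s=cams.read_camera("scene");cv2.imwrite("pics/s4.png",cv2.resize(s[130:250,225:385],(800,600),interpolation=cv2.INTER_CUBIC))
E
```

```text
time_s: 11.55
tcp_pos: [426.0, 94.2, 157.5]
tcp_rot: [-0.001, 0.164, 0.986, -0.0]
contact_force: [-0.4, 0.1, -3.1]
opening: 13.0
finger_force: 40.0
time_s: 12.35
tcp_pos: [420.5, 171.3, 158.3]
tcp_rot: [-0.0, 0.165, 0.986, -0.0]
contact_force: [0.4, 0.1, -2.8]
opening: 12.9
finger_force: 40.0
[420.5031054  171.28318373 158.28325825] [-0.2  0.8  0.3 -0.  -0.   0. ]
```

View pics/s4.png

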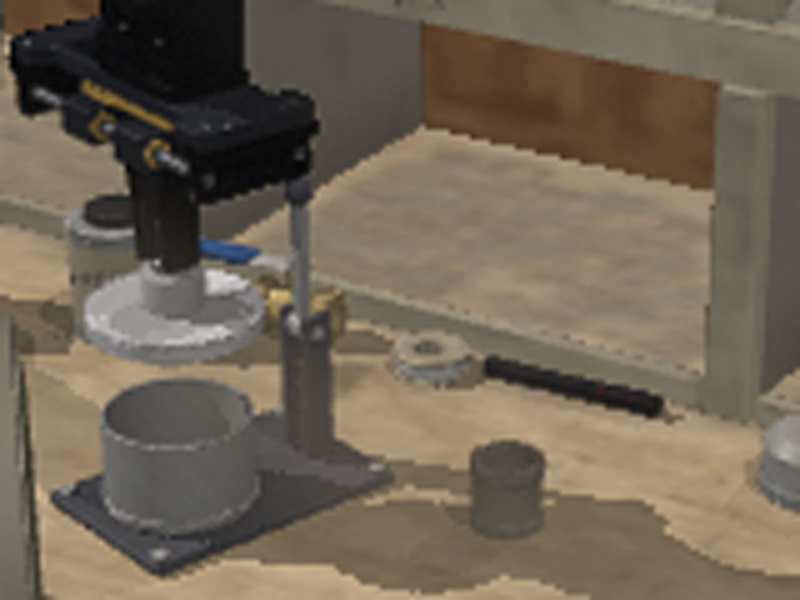

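View pics/w4.png

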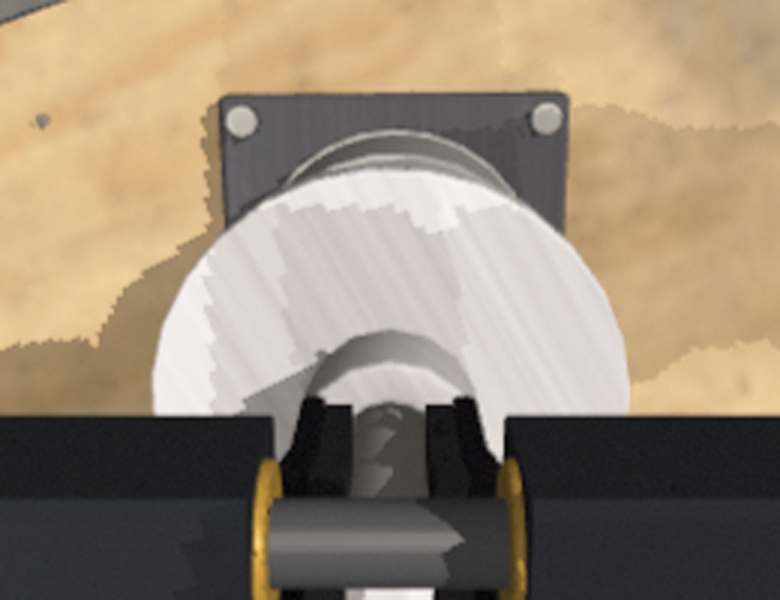

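The wrist crop shows the rim's far edge at (400,130), the disc's far edge at (391,168), disc sides at 153/629, and bolts at (241,121),(547,118). In the scene crop the rim spans 103–254 and the disc 83–265; the lever is upright.

```bash
python3 - <<'E'
from h import *
w=lambda u,v:((u+.5)/3-.5+190,(v+.5)/3-.5+100)
s=lambda u,v:((u+.5)/5-.5+225,(v+.5)/5-.5+130)
ex=np.array([np.cos(.332),-np.sin(.332)]);ey=np.array([-ex[1],ex[0]])
f=lambda P:np.round([(P[:2]-[421,172])@ex,(P[:2]-[421,172])@ey],1)
print('rim far',f(wback(w(400,130),64)),'disc far',f(wback(w(391,168),131)),'disc sides',f(wback(w(153,385),129)),f(wback(w(629,385),129)),'collar',f(wback(w(390,330),132)))
print('bolts',f(wback(w(241,121),9)),f(wback(w(547,118),9)))
# synthetic outlines in the scene for pot at (421,172) vs measured extents 103..254, rim top 378 bottom ~445
a=np.linspace(0,6.283,721)
def ext(x,y,r,z):
    P=np.array([(proj('scene',[x+r*np.cos(t),y+r*np.sin(t),z])-[225,130])*5+2 for t in a]);return P.min(0).round(),P.max(0).round()
print('rim44',ext(421,172,44,64),'disc',ext(*tool()[0][:2],50,131))
E
```

```text
rim far [-50.8   1.4] disc far [-49.7  -1.1] disc sides [ -4.4 -50.6] [-4.3 48.4] collar [-17.2  -1.3]
bolts [-48.6 -48.1] [-49.4  48.3]
rim44 (array([ 97., 376.]), array([253., 449.])) disc (array([ 78., 268.]), array([259., 345.]))
```

Rim x is uncertain by several mm between views, so I'll fit the bright rim ring numerically in the saved full pictures.

```bash
cat > ring.py <<'E'
from h import *
import cv2
from scipy.ndimage import map_coordinates
a=np.linspace(0,2*np.pi,361)
def pr(n,X,pose=None):
    c=cams.camera_info(n)
    if n=="wrist":
        M=c["mount"];p,R=pose;Y=(R.inv().apply(X-p)-M[:3,3])@M[:3,:3]
    else: Y=X@c["R"].T+c["t"]
    return c["fy"]*Y[:,1]/Y[:,2]+c["cy"],c["fx"]*Y[:,0]/Y[:,2]+c["cx"]
def fit(n,f,c0,r,z,dr,pose=None,arc=(0,360)):
    g=cv2.cvtColor(cv2.imread(f),cv2.COLOR_BGR2GRAY).astype(float)
    t=a[arc[0]:arc[1]]
    def m(x,y,rr): return map_coordinates(g,pr(n,np.c_[x+rr*np.cos(t),y+rr*np.sin(t),0*t+z],pose),order=1)
    S=[(np.mean(m(x,y,r)-.5*m(x,y,r-dr)-.5*m(x,y,r+dr)),x,y) for x in np.arange(c0[0]-9,c0[0]+9.1,.5) for y in np.arange(c0[1]-8,c0[1]+8.1,.5)]
    S.sort(reverse=True);return [tuple(np.round(s,1)) for s in S[:3]]
E
python3 - <<'E'
from ring import *
P=(np.array([429.59,173.55,200.22]),down(np.pi-.329))
for n,f,dr,ps in [("wrist","pics/w1.png",4,P),("top","pics/top0.png",6,None),("scene","pics/scene0.png",5,None),("scene","pics/s3.png",5,None)]:
    print(n,fit(n,f,(421,172),42.5,64,dr,ps))
E
```

```text
Traceback (most recent call last):
  File "ring.py", line 15, in fit
    S=[(np.mean(m(x,y,r)-.5*m(x,y,r-dr)-.5*m(x,y,r+dr)),x,y) for x in np.arange(c0[0]-9,c0[0]+9.1,.5) for y in np.arange(c0[1]-8,c0[1]+8.1,.5)]
                                           ~^^^^^^^^^^
  File "ring.py", line 14, in m
    def m(x,y,rr): return map_coordinates(g,pr(n,np.c_[x+rr*np.cos(t),y+rr*np.sin(t),0*t+z],pose),order=1)
                                            ~~^^^^^^^^^^^^^^^^^^^^^^^^^^^^^^^^^^^^^^^^^^^^^^^^^^^
  File "ring.py", line 6, in pr
    c=cams.camera_info(n)
ValueError: time passes only in moves, steps and waits
```

```bash
sed -i 's/^def pr(/CI={n:cams.camera_info(n) for n in ("wrist","top","scene")}\ndef pr(/; s/c=cams.camera_info(n)$/c=CI[n]/' ring.py; python3 - <<'E'
from ring import *
P=(np.array([429.59,173.55,200.22]),down(np.pi-.329))
for n,f,dr,ps in [("wrist","pics/w1.png",4,P),("top","pics/top0.png",6,None),("scene","pics/scene0.png",5,None),("scene","pics/s3.png",5,None)]:
    print(n,fit(n,f,(421,172),42.5,64,dr,ps))
E
```

```text
wrist [(np.float64(72.3), np.float64(420.0), np.float64(172.5)), (np.float64(71.5), np.float64(420.0), np.float64(173.0)), (np.float64(70.4), np.float64(419.5), np.float64(173.0))]
top [(np.float64(23.6), np.float64(423.5), np.float64(172.0)), (np.float64(23.5), np.float64(423.5), np.float64(172.5)), (np.float64(23.4), np.float64(423.0), np.float64(172.0))]
scene [(np.float64(12.1), np.float64(422.5), np.float64(173.0)), (np.float64(12.1), np.float64(423.0), np.float64(173.0)), (np.float64(12.0), np.float64(422.5), np.float64(172.5))]
scene [(np.float64(13.5), np.float64(422.0), np.float64(173.0)), (np.float64(13.4), np.float64(421.5), np.float64(173.5)), (np.float64(13.4), np.float64(421.5), np.float64(173.0))]
```

```bash
python3 -m handwheel '[[-0.3,1,3,0,0,0],[-0.5,1.6,10,0,0,0],[-0.5,1.6,19,0,0,0],[-0.5,1.6,28,0,0,0],[-0.5,1.6,36,0,0,0],[-0.5,1.6,41,0,0,0],[-0.5,1.6,43,0,0,0],[-0.5,1.6,43,0,0,0],[-0.5,1.6,43,0,0,0]]' && python3 -m handwheel '[[0,0,1,0,0,0],[0,0,3,0,0,0],[0,0,5,0,0,0],[0,0,7,0,0,0],[0,0,9,0,0,0],[0,0,11,0,0,0],[0,0,12,0,0,0],[0,0,13,0,0,0],[0,0,13,0,0,0]]'
```

```text
time_s: 13.35
tcp_pos: [421.6, 173.5, 115.6]
tcp_rot: [0.0, 0.164, 0.986, 0.0]
contact_force: [-0.4, -0.2, -3.2]
opening: 12.8
finger_force: 40.0
time_s: 14.25
tcp_pos: [421.4, 173.4, 102.2]
tcp_rot: [-0.0, 0.164, 0.986, -0.0]
contact_force: [-0.2, 0.8, -2.9]
opening: 12.9
finger_force: 40.0
```

No contact; the plug is inside. Lower the last 4 mm slowly.

```bash
python3 -m handwheel '[[0,0,0.7,0,0,0],[0,0,1.4,0,0,0],[0,0,2.1,0,0,0],[0,0,2.8,0,0,0],[0,0,3.3,0,0,0],[0,0,3.3,0,0,0]]' && python3 -m handwheel '[[0,0,0.4,0,0,0],[0,0,0.8,0,0,0],[0,0,1,0,0,0],[0,0,1,0,0,0]]'
```

```text
time_s: 14.85
tcp_pos: [421.4, 173.4, 99.0]
tcp_rot: [-0.0, 0.164, 0.986, 0.0]
contact_force: [-0.4, -0.3, -2.2]
opening: 13.1
finger_force: 40.0
time_s: 15.25
tcp_pos: [421.5, 173.5, 98.1]
tcp_rot: [0.0, 0.164, 0.986, 0.0]
contact_force: [-0.4, 0.5, -1.8]
opening: 12.6
finger_force: 40.0
```

```bash
python3 -m handwheel '[[0,0,0.4,0,0,0],[0,0,0.8,0,0,0],[0,0,0.8,0,0,0]]' && python3 -m handwheel '[[0,0,0.4,0,0,0],[0,0,0.8,0,0,0],[0,0,0.8,0,0,0]]'
```

```text
time_s: 15.55
tcp_pos: [421.6, 173.7, 97.9]
tcp_rot: [0.0, 0.164, 0.986, 0.0]
contact_force: [-3.4, -0.1, 6.2]
opening: 12.6
finger_force: 40.0
time_s: 15.85
tcp_pos: [421.6, 173.8, 97.8]
tcp_rot: [0.0, 0.164, 0.986, 0.0]
contact_force: [-7.5, -1.9, 17.5]
opening: 13.2
finger_force: 40.0
```

```bash
python3 -m handwheel '[[0,0,-0.6,0,0,0],[0,0,-1.1,0,0,0],[0,0,-1.1,0,0,0]]' && python3 -m handwheel '[[0,0,0,0,0,0],[0,0,0,0,0,0],[0,0,0,0,0,0],[0,0,0,0,0,0],[0,0,0,0,0,0],[0,0,0,0,0,0]]' 55; python3 - <<'E'
from ring import *
f="pics/s5.png";s=cams.read_camera("scene");cv2.imwrite(f,s)
w=cams.read_camera("wrist");p,R=tool();cv2.imwrite("pics/w5.png",w);print(p)
c=[cv2.resize(x,(400,600 if 0 else 300),interpolation=cv2.INTER_CUBIC) for x in (s[150:240,235:355],w[100:340,160:480])]
cv2.imwrite("pics/v5.png",np.hstack(c))
E
```

```text
time_s: 16.15
tcp_pos: [421.5, 173.7, 97.9]
tcp_rot: [0.0, 0.164, 0.986, 0.0]
contact_force: [-3.1, 1.5, 5.6]
opening: 12.9
finger_force: 40.0
time_s: 16.75
tcp_pos: [421.4, 173.4, 97.5]
tcp_rot: [0.0, 0.164, 0.986, 0.0]
contact_force: [-0.3, 0.6, 0.2]
opening: 51.1
finger_force: 0.0
[421.41582894 173.37328146  97.53100069]
```

View pics/v5.png

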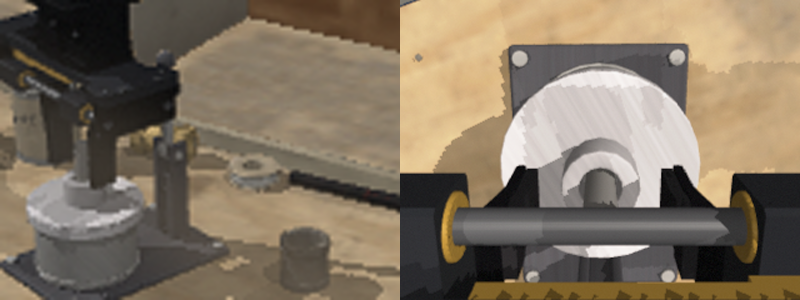

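The scene shows both lids seated level on the pot, fingers open round the collar, and the lever still up. Now take the collar.

```bash
python3 -m handwheel '[[0,0,3,0,0,0],[0,0,8,0,0,0],[0,0,14,0,0,0],[0,0,19,0,0,0],[0,0,22,0,0,0],[0,0,22.5,0,0,0],[0,0,22.5,0,0,0]]' 55 && python3 -m handwheel '[[0,0,0,0,0,0],[0,0,0,0,0,0],[0,0,0,0,0,0],[0,0,0,0,0,0],[0,0,0,0,0,0],[0,0,0,0,0,0]]' 0 25
```

```text
time_s: 17.55
tcp_pos: [421.4, 173.4, 75.0]
tcp_rot: [-0.0, 0.164, 0.986, -0.0]
contact_force: [-0.7, -0.1, -0.6]
opening: 54.8
finger_force: 0.0
time_s: 18.15
tcp_pos: [421.5, 173.5, 75.2]
tcp_rot: [0.0, 0.164, 0.986, 0.0]
contact_force: [-0.5, -1.0, 1.9]
opening: 35.6
finger_force: 25.0
```

Gripped at 36 mm. Lift slowly at first.

```bash
python3 -m handwheel '[[0,0,-1,0,0,0],[0,0,-2.5,0,0,0],[0,0,-4.5,0,0,0],[0,0,-7,0,0,0],[0,0,-10,0,0,0],[0,0,-14,0,0,0],[0,0,-18,0,0,0],[0,0,-22,0,0,0],[0,0,-26,0,0,0],[0,0,-30,0,0,0]]' && python3 -m handwheel '[[0,0,-6,0,0,0],[0,0,-13,0,0,0],[0,0,-21,0,0,0],[0,0,-30,0,0,0],[0,0,-40,0,0,0],[0,0,-50,0,0,0],[0,0,-60,0,0,0],[0,0,-68,0,0,0],[0,0,-73,0,0,0],[0,0,-75,0,0,0]]' && python3 -m handwheel '[[0,0,0,0,0,0],[0,0,0,0,0,0],[0,0,0,0,0,0],[0,0,0,0,0,0]]'; python3 - <<'E'
from ring import *
s=cams.read_camera("scene");w=cams.read_camera("wrist");t=cams.read_camera("top")
cv2.imwrite("pics/s6.png",s);cv2.imwrite("pics/w6.png",w);cv2.imwrite("pics/t6.png",t)
g=cv2.cvtColor(s,cv2.COLOR_BGR2GRAY)
# stem expected at pot axis z 75..125, in scene
for z in (66,80,95,110,120,128,135): 
    u,v=proj('scene',[421.7,172.8,z]).round().astype(int);print(z,u,v,g[v,u-8:u+9])
E
```

```text
time_s: 19.15
tcp_pos: [421.4, 173.4, 105.4]
tcp_rot: [0.0, 0.164, 0.986, 0.0]
contact_force: [-0.3, 0.1, -0.2]
opening: 35.5
finger_force: 25.0
time_s: 20.15
tcp_pos: [421.6, 173.5, 180.6]
tcp_rot: [0.0, 0.164, 0.986, 0.0]
contact_force: [0.4, 0.5, -1.6]
opening: 35.8
finger_force: 25.0
time_s: 20.55
tcp_pos: [421.3, 173.3, 179.7]
tcp_rot: [-0.0, 0.164, 0.986, -0.0]
contact_force: [-0.3, 0.7, -1.5]
opening: 35.9
finger_force: 25.0
66 260 211 [128 127 129 127 118 119 117  87  94  92  87  97  94  95  95  95 103]
80 259 207 [126 128 128 128 129 127 127 102  89  89  85  85 131 129 130 148 147]
95 259 202 [157 156 154 151 150 145 101  99  89  90  86 101 154 153 143  98  98]
110 259 197 [ 95  93  91  90  89  85 102  98  89  89  84  87 105 105 108 109 106]
120 259 194 [100  99  99  97  91  93 104  87  89  88  84  99 108 107 106 105 104]
128 258 191 [ 97  97  97  97  94  88  91  88  84 111 126 125 128 129 131 134 135]
135 258 189 [ 99  99  99  94  85  87  90  86  84 115 131 129 129 131 152 151 150]
```

```bash
python3 -m handwheel '[[0,0,-5,0,0,0],[0,0,-12,0,0,0],[0,0,-18,0,0,0],[0,0,-20,0,0,0],[0,0,-20,0,0,0],[0,0,-20,0,0,0],[0,0,-20,0,0,0],[0,0,-20,0,0,0]]'; python3 - <<'E'
from ring import *
s=cams.read_camera("scene");g=cv2.cvtColor(s,cv2.COLOR_BGR2GRAY)
pv=np.array([421.7+85.1,172.8-29.3])
for z in (105,120,135,150,160,172,180):
    u,v=proj('scene',[*pv,z]).round().astype(int);print(z,u,v,g[v,u-8:u+9])
st=monitor.read_state();print(st["qd"].round(3),st["tcp_rot"])
E
```

```text
time_s: 21.5
tcp_pos: [421.3, 173.3, 199.8]
tcp_rot: [-0.0, 0.164, 0.986, -0.0]
contact_force: [0.3, -1.1, -0.6]
opening: 35.6
finger_force: 25.0
105 285 190 [104 141 137 142 144 123 112 106  91  92 123 143 130 100  83  79  82]
120 284 185 [110  74  74  81 109 108  85  95 104  87  97 143 141 142 143 130 132]
135 284 181 [139 159 156 151 145 142 130 126  99  86  93 127 124 123 125 125 125]
150 284 176 [146 140 136 132 130 128 125 111  96  86  97 125 123 124 126 123 124]
160 284 173 [ 97  77  91 140 141 142 133 103  94  87  96 132 129 126 123 121 121]
172 284 169 [133  71  72  73  72  70  48  42  45  44  43  81 151 148 146 140 134]
180 284 166 [ 75  75  75  74  74  74  69  49  57  58  57  72  72  78  82 138 140]
[-0.001 -0.     0.    -0.001 -0.     0.002  0.001] [-1.15816283e-04  1.64488144e-01  9.86379051e-01 -7.37899937e-05]
```

```bash
python3 -c "
from bench import manip
print(manip.sign_off())"
```

```text
the job is handed in; nothing more can be done
None
```

I handed the job in at about 21.5 s: the lever stands upright, the inner lid is seated on the pot, and the outer lid is held level and still by its collar, about 60 mm clear of the stem. I checked the final state from sensor and image numbers only, because my ten pictures were used up.

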